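# Open the bench centres and mount an arbor sleeve

### The job

The brass arbor sleeve is due for a run-out check on the bench centres. Push the bifold dust cover fully back so that its two panels stand folded flat against each other at the headstock end, lay the sleeve in the two white vee rests between the centres, then push the tailstock up until both cones are seated in the ends of the sleeve and hold it, true with the centre line and lifted off the rests. Let go of everything, do not knock the dial gauge, and leave the caliper and the wooden disc where they lie.

Things in the scene. Friction and masses are not known exactly. Their poses are not given: they have to be found in the camera images.
- centres: Bench centres fixed on the bench: grey base plate 176 x 306 mm, two side frames (inner faces 82 mm either side of the middle, tops 85 mm above the bench), left end open. Origin on the bench under the middle. Own y runs along the centre line towards the tailstock end (about the robot's left), x away from the robot, z up. Centre line: x = 0, z = 42 mm. Steel ways: top z = 17 mm.
- cover (a joint): Lean of the panels, rad: starts 0.45 to 0.8, folded flat at the stop, 1.555. Two framed clear panels, 130 x 156 x 4 mm, form a roof: the rear one pivots at own y = -145, z = 78 mm of the centres, the front one hangs from its top edge and its leading edge runs in level tracks, at own y = -145 + 260 cos(angle) mm. Stiff: stays where left; 2 to 5 N at the bar moves it.
- cover_bar (a point): Middle of the round orange push bar, 16 mm thick, 130 mm long (along own x of the centres), on the outer face of the front panel at its leading edge, 78 to 88 mm above the bench. Push it towards own -y of the centres: the cover folds. Folded, the panels stand up to 208 mm above the bench right behind the bar.
- tailstock (a joint): Travel of the tailstock towards the headstock, m: 0 is right back, stop at 0.060. Starts at 0 to 0.010; with the sleeve seated on both cones it stands at about 0.054. It drags with 4 N and stays where it is left.
- tail_push (a point): Centre of the outer face of the tailstock's black push knob (30 mm across, on the centre line, 42 mm above the bench). Push it towards own -y of the centres; 10 to 20 N seats the sleeve. The green tailstock block is 44 mm wide, its top 56 mm above the bench.
- tail_tip (a point): Tip of the tailstock's steel cone, 65 mm from the push knob's face, pointing to the headstock. Both cones are 14 mm long, 26 mm across at the root, 5 mm at the tip.
- head_tip (a point): Tip of the fixed headstock cone, pointing to own +y of the centres. The green headstock block behind it reaches 56 mm further to own -y, its top 53 mm above the bench.
- rest_mid (a point): Where the sleeve's middle lies when it rests in the two white 90 degree vees, midway between them, 39.5 mm above the bench (2.5 mm below the centre line), with its near end 9 mm clear of the headstock cone's tip. The vees are 10 mm thick, 29 mm either side along own y, with mouths 40 mm wide, 36 mm above the bench.
- centre_line (a point): Point on the centre line where the sleeve's middle is when it is seated against the headstock cone; axes as those of centres.
- sleeve: Plain hollow brass sleeve, 28 mm outside, 20 mm bore, 100 mm long, about 0.22 kg, lying on the bench. Origin at its middle, on its axis (14 mm above the bench at the start); own y is its axis. Either end may go to either cone.
- dial: Dial gauge on a short post, fixed to the centres at own x = 52, y = -45 mm (origin under its post), dial 30 mm across, top 64 mm above the bench; its thin stylus reaches forward to own x = 20 mm, 36 mm above the bench. Delicate.
- caliper: Vernier caliper, 49 x 186 x 8 mm, lying on the bench to the robot's right, in front of a fixed polishing motor that the arm must pass round. Origin at its middle.
- wood_disc: Turned wooden disc, 62 mm across, 14 mm thick, lying on the bench to the left (it and the sleeve may change places). A wide lamp shade hangs over the bench behind them and the centres: keep the wrist low and in front of it. Origin at the centre of its underside.
Things that resemble listed ones, but are neither listed nor needed, are in the scene too. Several things have the shape of the sleeve; the one meant has the colours described above.

How it is judged (in metres and radians):
On the way, in this order (a step that is already met when the one before it is completed fails the run):
1. the cover is pushed back until its panels are folded flat (value of joint cover above 1.5 rad), for 0.2 s.
2. the sleeve lies in the vee rests between the cones, let go (x of sleeve in the frame of rest_mid between -0.004 and 0.004 m and z of sleeve in the frame of rest_mid between -0.004 and 0.004 m and y of sleeve in the frame of rest_mid between -0.025 and 0.025 m and angle between the y axis of sleeve and the y axis of centres, either way round below 0.06 rad and contact force between the fingers and sleeve below 0.1 N), for 0.2 s.
At the end, for the whole second after the job is handed in: Cover folded (angle over 1.50 rad); sleeve on the cones: middle within 1.5 mm of the centre line sideways and in height, within 4 mm of its seated place along it, axis within 0.025 rad of it; tailstock travel between 50 and 58 mm; sleeve let go and at rest (value of joint cover above 1.5 rad and x of sleeve in the frame of centre_line between -0.0015 and 0.0015 m and z of sleeve in the frame of centre_line between -0.0015 and 0.0015 m and y of sleeve in the frame of centre_line between -0.004 and 0.004 m and angle between the y axis of sleeve and the y axis of centres, either way round below 0.025 rad and value of joint tailstock between 0.05 and 0.058 m and linear speed of sleeve below 0.01 m/s and contact force between the fingers and sleeve below 0.1 N); the robot touches nothing.
It fails at once if the dial gauge is knocked (over 4 N) (contact force between dial and anything else above 4 N).
It fails at once if the caliper is pushed away (over 25 mm) (distance of caliper from where it was at the start of the episode above 0.025 m).
It fails at once if the wooden disc is pushed away (over 25 mm) (distance of wood_disc from where it was at the start of the episode above 0.025 m).
It also fails if it takes over 59 s, if anything falls off the work surface, if the arm or the gripper's body presses on something with over 40 N, if the wrist force passes 120 N, or if a joint passes its speed limit or range.

### The arm

A 6-joint arm with a two-finger parallel gripper is mounted at the origin on a cart in front of the work surface, level with it; the furniture and walls round the work are solid. World frame = base frame: x ahead of the robot, y to its left, z up, the work surface at z = 0. Lengths are in m, angles in degrees, forces in N, time in s.
With the tool pointing down it reaches from about 0.3 to 0.75 m from the base axis. Payload 8.5 kg.
Tool frame: the origin (TCP) lies midway between the tips of the shut fingers; the grasp point (between the pads) lies 19 mm behind it; z points along the fingers, y is the line along which they close (so a half turn about z gives the same grasp; the last joint's range is limited). The gripper opens to 85 mm and grips with 20 to 120 N. Pads are 22 mm wide; open, the fingers measure 114 mm over their backs; the gripper's body (76 mm by 85 mm) begins 54 mm behind the grasp point. The pads swing forward as they close: fully open they stand 13 mm farther back than shut.
Start: joints at [62.493, 21.807, 74.336, -0, 83.858, -12.336], TCP at [0.144, 0.531, 0.231] pointing down, gripper open.
Joint ranges: [-178.18, 178.18], [-50.72, 133.34], [12.68, 142.11], [-81.47, 261.47], [9.98, 163.14], [-165.26, 165.26]. Speed limits (degrees/s): [136.94, 136.94, 180, 180, 180, 180].

### API

Orientations are given as [roll, pitch, yaw] about the fixed x, y, z axes, in that order (R = Rz(yaw) Ry(pitch) Rx(roll)).
In Python, from workcell import r gives the robot as it stands.
- The arm moves only by the shell command python3 -m crank 'ROWS' [FORCE]. ROWS is JSON, a list that holds one entry, the list of rows, each a list of 7 numbers: the closure, from -1 (fully open) to 1 (shut), so that 0 is half open, then the shift along the world's x, y, z in cm, then the turn, a rotation vector about the world's x, y, z in degrees. In form: [[[fingers, x, y, z, rx, ry, rz], ...]]. A call has 1 to 5 rows; each row shifts and turns the commanded pose from where the row before left it; what a row does not reach is not made up. A row lasts 1/10 s, in which the tool goes at most 50 mm and 8.59 degrees, less where a joint would pass 70% of its speed; a pose out of reach is approached as far as the arm can. A call with a gripper value outside its range is refused whole. The fingers move at their own pace and stop on an object; FORCE is the grip in N (left out, the last holds). Time passes only in rows, so rows that do not move let the fingers close. It gives the time, the measured TCP pose, the force, the opening and the grip force at its end, in the units of the state.
- r.state(): the state, without advancing time (a new reading comes with each control period).
- r.grab_frame(name): name is "scene" or "top"; returns (picture, depth): 384x512x3 uint8, red, green, blue; 384x512 float32, m along the optical axis (not along the pixel's ray), 0 where there is no reading.
- r.camera_model(name): a dict with "intrinsics" (3x3 intrinsics, pixels), "distortion" ([k1, k2, p1, p2, k3] as OpenCV has them; the pictures are not rectified), "R" (3x3) and "t" (3): a world point X has camera coordinates R X + t. Camera axes: x right, y down, z forward; pixel columns grow to the right and rows downward; lengths in m; the calibration is good to about 2 mm. A picture is of the moment at which its call begins. camera_model takes no time and is no camera call.
- r.close_job(): hands the job in; it is judged then, once.
Trained networks look in the newest picture that a camera, given by its name, has taken for a name from the list of things; names that differ only in an ending like _2 or _b are one class to them, and where a whole thing is asked for, a point or a joint stands for the part that bears it (a point fixed in the world has none). Each returns a list of dicts, best first, with "p" (0 to 1); they miss things now and then, are a little off and sometimes report something else, mostly with a low value. They report only what shows in the picture. A call takes as long as a camera call. They do not tell look-alikes from the thing itself.
- r.cut_out(query, camera): "region" (384x512 bool, what is visible of it) and "at" ([column, row] in pixels, amid what is visible of it).
The state is a dict: "time_s": time; "joint_pos": joint angles; "dq": joint speeds; "joint_efforts": joint torques, N m; "ee_pos": TCP position; "eef_rot": TCP orientation; "force": force on the tool from outside, world axes, zero at the start; "ft_torque": the same for the moment, N m; "width": opening from 0.0 (shut) to 1.0 (fully open); "gripper_force": force on a finger pad.
Only numpy, scipy, OpenCV 4.12 (cv2) and the standard library are available. Lean on these libraries where they do the work, as an engineer would, in place of code of your own. Each camera call takes 0.05 s, during which the arm holds its last target. There are 200 camera calls.

## Working session

There is one attempt and no reset: what is moved stays moved. The work goes in short steps, Python scripts to look and compute and a shell command to move; the robot and the scene stay as the last step left them, time stands still between calls to the robot, and variables do not carry over. Pictures are saved under pics/ and viewed, at most 10 in all, crops included, and the job is handed in when it is done.

```bash
mkdir -p pics; cat > h.py <<'E'
from workcell import r
import numpy as np, cv2
def grab(n):
    p,d=r.grab_frame(n); return p,d
def save(p,f): cv2.imwrite('pics/'+f,cv2.cvtColor(p,cv2.COLOR_RGB2BGR))
def pts(n,d,mask):
    m=r.camera_model(n); v,u=np.nonzero(mask&(d>0)); z=d[v,u]
    K=np.array(m['intrinsics']);q=cv2.undistortPoints(np.stack([u,v],1).astype(float)[:,None],K,np.array(m['distortion']))[:,0]
    c=np.c_[q*z[:,None],z]; return (c-np.array(m['t']))@np.array(m['R'])   # R^T(c-t)
E
python3 - <<'E'
from h import *
s=r.state();print(s)
for n in('scene','top'):
    p,d=grab(n);save(p,n+'1.png')
    for q in('sleeve','cover_bar','tailstock','centres','dial','wood_disc','tail_push','caliper'):
        for o in r.cut_out(q,n)[:3]:
            P=pts(n,d,o['region'])
            if len(P): print(n,q,round(o['p'],2),np.round(o['at']),len(P),np.median(P,0).round(3),P.min(0).round(3),P.max(0).round(3),np.median(p[o['region']],0))
E
```

```text
{'time_s': 0.0, 'joint_pos': array([ 6.24928566e+01,  2.18420849e+01,  7.43859860e+01, -7.37777839e-05,
        8.38590448e+01, -1.23343834e+01]), 'dq': array([ 0.06060803,  0.05145409, -0.0640573 , -0.19295567, -0.18272458,
       -0.07068709]), 'joint_efforts': array([ 1.18275660e-03, -4.48470175e+01, -2.31277335e+01, -1.34250613e-04,
        4.76655303e-03,  1.07404210e-05]), 'ee_pos': array([0.14379791, 0.53055497, 0.23069427]), 'eef_rot': array([-1.79914879e+02, -1.85377213e-02,  1.64827234e+02]), 'force': array([ 0.41706737,  0.17746988, -0.09381376]), 'ft_torque': array([-0.01222615, -0.02785616, -0.06906252]), 'gripper_force': 0.0, 'width': 1.0032583384261036}
scene sleeve 0.72 [206. 162.] 159 [0.696 0.447 0.021] [ 0.658  0.408 -0.002] [0.751 0.514 0.033] [202.   29.5  25.5]
scene sleeve 0.63 [300. 204.] 120 [ 0.68  -0.027  0.024] [ 0.658 -0.042 -0.002] [ 0.727 -0.012  0.032] [134.   66.  172.5]
scene sleeve 0.6 [203. 179.] 216 [0.569 0.346 0.02 ] [ 0.547  0.294 -0.004] [0.624 0.429 0.032] [180.  141.5  72. ]
scene cover_bar 0.76 [232. 194.] 248 [0.462 0.128 0.095] [0.393 0.0
[... 1185 characters left out ...]
 [200. 196. 200.]
top cover_bar 0.36 [272. 214.] 3430 [0.472 0.045 0.123] [ 0.383 -0.069  0.003] [0.557 0.156 0.172] [209. 210. 214.]
top tailstock 0.6 [228. 214.] 212 [0.483 0.186 0.054] [0.459 0.157 0.007] [0.506 0.215 0.061] [ 63. 106.  84.]
top centres 0.93 [261. 220.] 5503 [0.473 0.077 0.096] [ 0.369 -0.085 -0.007] [0.589 0.246 0.172] [194. 195. 199.]
top wood_disc 0.78 [180. 235.] 279 [0.418 0.357 0.012] [0.389 0.328 0.001] [0.448 0.389 0.021] [162. 140. 105.]
top tail_push 0.69 [226. 214.] 197 [0.484 0.183 0.054] [0.462 0.157 0.007] [0.508 0.212 0.061] [ 63. 107.  85.]
top caliper 0.8 [359. 245.] 300 [ 0.378 -0.236  0.005] [ 0.336 -0.359 -0.006] [ 0.434 -0.191  0.012] [185. 185. 184.]
```

```bash
python3 - <<'E'
import cv2
a=cv2.imread('pics/scene1.png')[120:300,150:390];b=cv2.imread('pics/top1.png')[110:290,120:360]
cv2.imwrite('pics/both.png',cv2.vconcat([cv2.resize(a,None,fx=1.66*1.0,fy=1.66),cv2.resize(b,None,fx=1.66,fy=1.66)]))
E
```

```text
(no output)
```

View pics/both.png

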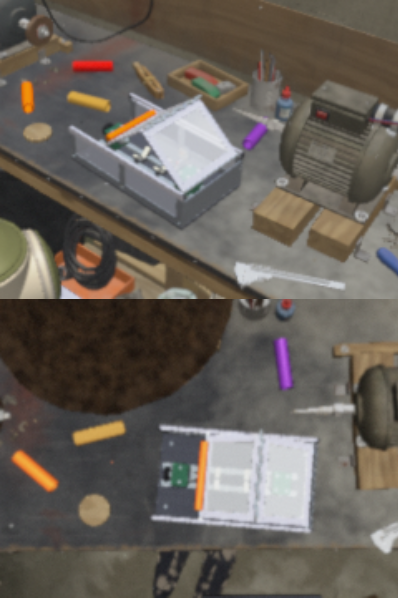

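View pics/scene1.png

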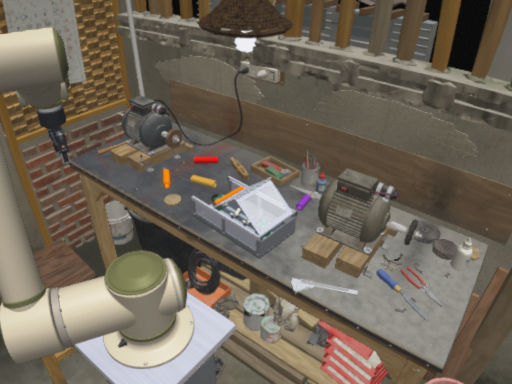

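View pics/top1.png

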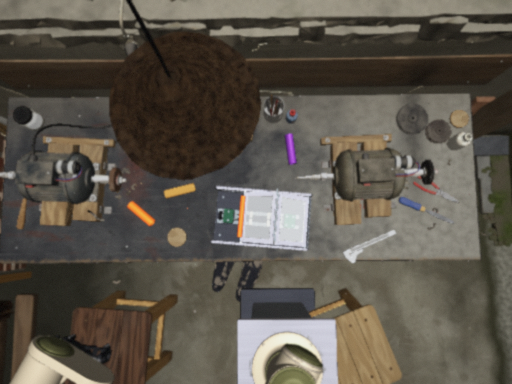

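The brass sleeve is at top (180,190), with the orange and red look-alikes beside it. The wooden disc is at (177,236). The orange push bar is at (241,216), the tailstock at about (228,215), and the lamp shade is behind the sleeve. Next I'll measure the frame.

```bash
cat >> h.py <<'E'
def cen(n,d):  # side-frame tops, z~85mm
    M=np.ones(d.shape,bool);P=pts(n,d,M)
    return P
E
python3 - <<'E'
from h import *
for n in('top','scene'):
    p,d=grab(n);hsv=cv2.cvtColor(p,cv2.COLOR_RGB2HSV)
    full=np.ones(d.shape,bool)
    W=np.full(d.shape+(3,),np.nan);W[d>0]=pts(n,d,full)
    # frames
    b=(W[...,0]>.33)&(W[...,0]<.62)&(W[...,1]>-.11)&(W[...,1]<.28)
    t=W[b&(W[...,2]>.079)&(W[...,2]<.091)]
    for lo,hi in((.36,.41),(.54,.60)):
        q=t[(t[:,0]>lo)&(t[:,0]<hi)]
        if len(q)>20:
            l=cv2.fitLine(q[:,:2].astype(np.float32),cv2.DIST_HUBER,0,.01,.01).ravel()
            print(n,'frame',len(q),'yaw',np.degrees(np.arctan2(-l[0]*np.sign(l[1]),abs(l[1]))),l[2:],'yrange',np.percentile(q[:,1],[1,99]),'z',np.median(q[:,2]))
    o=b&(hsv[...,0]<18)&(hsv[...,1]>170)&(W[...,2]>.06)
    q=W[o];l=cv2.fitLine(q[:,:2].astype(np.float32),cv2.DIST_HUBER,0,.01,.01).ravel()
    print(n,'bar',len(q),np.median(q,0),q.min(0),q.max(0),l)
    g=b&(hsv[...,0]>55)&(hsv[...,0]<95)&(hsv[...,1]>60)&(W[...,1]>.14);q=W[g]
    print(n,'green',len(q),np.median(q,0),q.min(0),q.max(0))
    k=b&(p.max(2)<60)&(W[...,2]>.02)&(W[...,1]>.16);q=W[k]
    if len(q):print(n,'dark',len(q),np.median(q,0),q.min(0),q.max(0))
    for o in r.cut_out('sleeve',n):
        m=o['region'];q=W[m];q=q[~np.isnan(q[:,0])]
        if len(q) and abs(np.median(q[:,0])-.57)<.03 and abs(np.median(q[:,1])-.35)<.03:
            q=q[q[:,2]>.012];rc=cv2.minAreaRect((q[:,:2]*1000).astype(np.float32));l=cv2.fitLine(q[:,:2].astype(np.float32),cv2.DIST_HUBER,0,.01,.01).ravel()
            print(n,'sleeve',rc,l,np.degrees(np.arctan2(l[1],l[0])),np.median(q,0))
    lam=(W[...,0]>.4)&(W[...,2]>.2)&(W[...,1]>-.1)&(W[...,1]<.6);q=W[lam]
    if len(q):print(n,'lamp',q.min(0),q.max(0))
    if n=='top': # lamp edge near sleeve y
        for y in(.15,.25,.35,.4):
            s=q[abs(q[:,1]-y)<.01]; print(y, s[s[:,0].argmin()] if len(s) else None)
E
```

```text
top frame 266 yaw -5.033505 [0.39671478 0.14160508] yrange [-0.06148406  0.23630333] z 0.0843730761040575
top frame 207 yaw -4.6901174 [0.5612078  0.08729784] yrange [-0.07436751  0.2211377 ] z 0.08448877709036443
top bar 138 [0.47781869 0.14243534 0.09256348] [0.41919342 0.13556893 0.08625252] [0.54396603 0.15493573 0.09924527] [ 0.99639535 -0.08483104  0.48019865  0.14369476]
top green 126 [0.48378342 0.18571226 0.05500079] [0.46411515 0.16949823 0.01948349] [0.50851981 0.20189727 0.06348242]
top dark 3951 [0.57951488 0.22071133 0.62741372] [0.4773695  0.16009448 0.02495511] [0.61997711 0.2799627  0.68538054]
top sleeve ((571.0076904296875, 350.4015197753906), (24.80123519897461, 98.28390502929688), 14.45826244354248) [ 0.23622099 -0.97169936  0.56941134  0.35275272] -76.33639 [0.56918472 0.35542487 0.02527007]
top lamp [ 0.52129428 -0.09998545  0.20000032] [0.94416867 0.59999949 0.92998023]
0.15 [0.54459829 0.15956567 0.58793967]
0.25 [0.52508103 0.25471678 0.59449544]
0.35 [0.57906495 0.3403436  0.59488687]
0.4 [0.87631295 0.39033702 0.46624031]
scene frame 279 yaw -4.7174244 [0.
[... 179 characters left out ...]
34651
scene bar 87 [0.47419177 0.13885508 0.09184668] [0.41270972 0.12873125 0.08472095] [0.53685516 0.15252595 0.09689416] [ 0.9965485  -0.0830132   0.48141193  0.13743025]
scene green 40 [0.47417774 0.19098837 0.05298867] [0.45984676 0.1678781  0.02065003] [0.50401326 0.20820639 0.05882442]
scene dark 402 [0.56368763 0.20432042 0.60697646] [0.46978848 0.16039924 0.04476026] [0.6183914  0.27834542 0.66738495]
scene sleeve ((570.1553344726562, 344.8154296875), (26.90474510192871, 96.9382095336914), 14.9461088180542) [ 0.25875217 -0.96594375  0.5667358   0.34120697] -75.00396 [0.566398   0.34082574 0.02366527]
scene lamp [ 0.52204372 -0.09998494  0.20000151] [3.86746496 0.5998747  0.67371793]
```

```bash
cat >> h.py <<'E'
from scipy.spatial.transform import Rotation as Ro
C=np.array([.4753,.0805]);YAW=-4.9
a=np.radians(YAW);EX=np.array([np.cos(a),np.sin(a)]);EY=np.array([-np.sin(a),np.cos(a)])
def own(P): P=np.asarray(P);q=P[...,:2]-C;return np.stack([q@EX,q@EY,P[...,2]],-1)
def st():
    s=r.state();R=Ro.from_euler('xyz',s['eef_rot'],degrees=True).as_matrix()
    print('t',round(s['time_s'],2),'tcp',s['ee_pos'].round(4),'own',own(s['ee_pos']).round(4),'F',s['force'].round(1),'w',round(s['width'],3),'tooly deg',round(np.degrees(np.arctan2(R[1,1],R[0,1])),1),'approach',R[:,2].round(3),'gf',round(s['gripper_force'],1))
E
python3 -m crank '[[[1,2.8,-2.8,-1,0,0,-6.6],[1,2.8,-2.8,-1,0,0,-6.6],[1,2.8,-2.8,-1,0,0,-6.6],[1,2.8,-2.8,-1,0,0,-6.6],[1,2.8,-2.8,-1,0,0,-6.6]]]'
python3 -m crank '[[[1,2.8,-2.8,-1,0,0,-6.6],[1,2.8,-2.8,-1,0,0,-6.6],[1,2.8,-2.8,-1,0,0,-6.6],[1,2.8,-2.8,-1,0,0,-6.6],[1,2.8,-2.8,-1,0,0,-6.6]]]'
python3 -m crank '[[[1,2.8,-2.8,0,0,0,-6.6],[1,2.8,-2.6,0,0,0,-6.6],[1,0,0,0,-7,0.6,0],[1,0,0,0,-7,0.6,0],[1,0,0,0,-7,0.6,0]]]'
python3 -c "from h import *;st()"
```

```text
time_s: 1.6
ee_pos: [0.2848, 0.3896, 0.1811]
eef_rot: [180.0, -0.0, 131.6]
force: [1.4, 1.1, -0.5]
width: 0.146
gripper_force: 0.0
time_s: 2.1
ee_pos: [0.425, 0.2495, 0.1311]
eef_rot: [180.0, -0.0, 98.6]
force: [0.5, -0.1, -0.5]
width: -0.003
gripper_force: 0.0
time_s: 2.6
ee_pos: [0.4806, 0.1963, 0.1319]
eef_rot: [-179.9, 21.3, 85.5]
force: [0.2, -0.5, -0.1]
width: 0.004
gripper_force: 0.0
t 2.6 tcp [0.4806 0.1963 0.1319] own [-0.0046  0.1158  0.1319] F [ 0.2 -0.5 -0.1] w 0.004 tooly deg -4.5 approach [-0.03  -0.363 -0.931] gf 0.0
```

```bash

python3 -m crank '[[[1,0.4,0,-2.9,0,0,0],[1,0,0,-2.9,-4,0.3,0],[1,-0.17,-2,0,0,0,0],[1,-0.17,-2,0,0,0,0],[1,-0.17,-2,0,0,0,0]]]'
python3 -m crank '[[[1,-0.17,-2,0,0,0,0],[1,-0.17,-2,0,0,0,0],[1,-0.17,-2,0,0,0,0],[1,-0.17,-2,0,0,0,0],[1,-0.17,-2,0,0,0,0]]]'
python3 - <<'E'
from h import *
st();p,d=grab('scene');save(cv2.resize(p[130:280,170:370],None,fx=3,fy=3),'push.png')
E
```

```text
time_s: 3.1
ee_pos: [0.4787, 0.1368, 0.0725]
eef_rot: [-179.8, 25.0, 85.7]
force: [2.2, 2.7, -4.8]
width: -0.003
gripper_force: 2.2
time_s: 3.6
ee_pos: [0.4703, 0.0363, 0.0731]
eef_rot: [-179.8, 25.0, 85.7]
force: [0.3, 0.7, -2.0]
width: -0.001
gripper_force: 0.9
t 3.6 tcp [0.4703 0.0363 0.0731] own [-0.0012 -0.0444  0.0731] F [ 0.3  0.7 -2. ] w -0.001 tooly deg -4.4 approach [-0.035 -0.422 -0.906] gf 0.9
```

View pics/push.png

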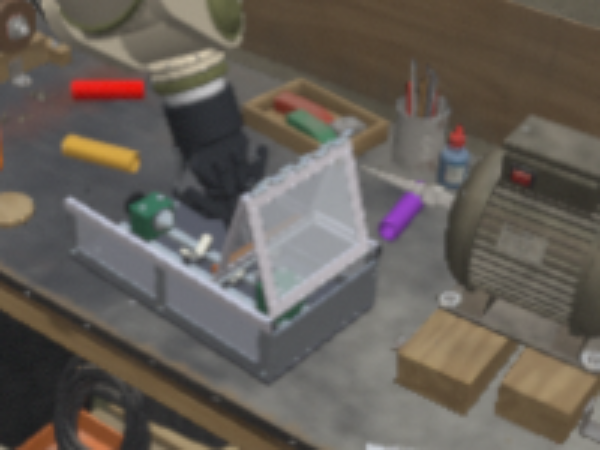

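```bash

python3 -m crank '[[[1,-0.17,-2,0,0,0,0],[1,-0.17,-2,0,0,0,0],[1,-0.08,-1,0,0,0,0],[1,-0.04,-0.5,0,0,0,0],[1,-0.04,-0.5,0,0,0,0]]]'
python3 - <<'E'
from h import *
st()
E
```

```text
time_s: 4.15
ee_pos: [0.4654, -0.023, 0.0733]
eef_rot: [-179.8, 25.1, 85.7]
force: [-0.3, 1.0, -0.4]
width: 0.0
gripper_force: 0.4
t 4.15 tcp [ 0.4654 -0.023   0.0733] own [-0.001  -0.104   0.0733] F [-0.3  1.  -0.4] w 0.0 tooly deg -4.4 approach [-0.035 -0.422 -0.906] gf 0.4
```

```bash

python3 -m crank '[[[1,-0.04,-0.5,0,0,0,0],[1,-0.04,-0.5,0,0,0,0],[1,-0.03,-0.3,0,0,0,0],[1,-0.03,-0.3,0,0,0,0],[1,0,0,0,0,0,0]]]'
python3 - <<'E'
from h import *
st();p,d=grab('scene');hsv=cv2.cvtColor(p,cv2.COLOR_RGB2HSV)
W=np.full(d.shape+(3,),np.nan);W[d>0]=own(pts('scene',d,np.ones(d.shape,bool)))
q=W[(abs(W[...,0])<.09)&(W[...,1]>-.2)&(W[...,1]<0)&(W[...,2]>.12)&(W[...,2]<.23)&(p.min(2)>110)]
for z in(.13,.15,.17,.19,.2):
    s=q[abs(q[:,2]-z)<.01];print(z,len(s),np.percentile(s[:,1],[5,50,95]).round(3) if len(s) else '')
print(q[:,2].max())
E
```

```text
time_s: 4.65
ee_pos: [0.4644, -0.0364, 0.0729]
eef_rot: [-180.0, 24.7, 85.6]
force: [1.1, 25.2, 3.2]
width: -0.001
gripper_force: 12.6
t 4.65 tcp [ 0.4644 -0.0364  0.0729] own [-0.0009 -0.1174  0.0729] F [ 1.1 25.2  3.2] w -0.001 tooly deg -4.4 approach [-0.033 -0.417 -0.908] gf 12.6
0.13 186 [-0.148 -0.146 -0.144]
0.15 193 [-0.148 -0.146 -0.144]
0.17 190 [-0.148 -0.146 -0.144]
0.19 194 [-0.147 -0.145 -0.143]
0.2 214 [-0.148 -0.146 -0.14 ]
0.21410013356029303
```

```bash

python3 -m crank '[[[1,0.1,1,0,0,0,0],[1,0.25,3,1,0,0,0],[1,0.3,3.6,2,6.2,-0.5,0],[1,0.3,3.6,2,6.2,-0.5,0],[1,0.3,3.6,1,6.2,-0.5,0]]]'
python3 -m crank '[[[1,1.2,3.6,0,6.2,-0.5,0],[-1,1.6,3.6,0,0,0,6.2],[-1,1.6,3.6,0,0,0,6.2],[-1,1.6,3.6,0,0,0,6.2],[-1,1.6,3.6,0,0,0,0]]]'
python3 - <<'E'
from h import *
st()
for n in('top','scene'):
    p,d=grab(n);save(cv2.resize(p[170:270,190:330] if n=='top' else p[150:270,180:320],None,fx=4,fy=4),n+'2.png')
    hsv=cv2.cvtColor(p,cv2.COLOR_RGB2HSV)
    W=np.full(d.shape+(3,),np.nan);W[d>0]=own(pts(n,d,np.ones(d.shape,bool)))
    b=(abs(W[...,0])<.07)&(W[...,1]>-.15)&(W[...,1]<.17)&(W[...,2]>.01)
    g=b&(hsv[...,0]>55)&(hsv[...,0]<95)&(hsv[...,1]>60)
    for nm,m in(('tail',g&(W[...,1]>0)),('head',g&(W[...,1]<0)),('white',b&(p.min(2)>150)&(W[...,2]<.05)&(W[...,2]>.02)),('line',b&(abs(W[...,0])<.005)&(W[...,2]>.03))):
        q=W[m];print(n,nm,len(q),np.percentile(q,[3,50,97],axis=0).round(3).tolist() if len(q) else '')
    q=W[b&(abs(W[...,0])<.008)&(W[...,2]>.03)];q=q[q[:,1].argsort()];print(*[f'{y*1000:.0f}:{z*1000:.0f}' for _,y,z in q])
    for o in r.cut_out('sleeve',n):
        m=o['region'];q=pts(n,d,m);
        if len(q) and abs(np.median(q[:,0])-.57)<.03 and abs(np.median(q[:,1])-.35)<.03:print(n,'sl',np.median(q,0))
E
```

```text
time_s: 5.2
ee_pos: [0.4772, 0.1105, 0.1354]
eef_rot: [179.9, 6.2, 85.7]
force: [-0.3, 0.6, -0.8]
width: 0.0
gripper_force: 0.0
time_s: 5.7
ee_pos: [0.5528, 0.2902, 0.1334]
eef_rot: [-179.9, 0.2, 104.4]
force: [0.6, -1.7, 0.2]
width: 0.677
gripper_force: 0.0
t 5.7 tcp [0.5528 0.2902 0.1334] own [0.0594 0.2156 0.1334] F [ 0.6 -1.7  0.2] w 0.677 tooly deg 14.4 approach [-0.    -0.005 -1.   ] gf 0.0
top tail 129 [[-0.02, 0.091, 0.048], [0.0, 0.105, 0.054], [0.022, 0.12, 0.058]]
top head 141 [[-0.02, -0.107, 0.046], [0.0, -0.091, 0.051], [0.021, -0.075, 0.056]]
top white 97 [[-0.02, -0.062, 0.021], [-0.002, 0.018, 0.03], [0.02, 0.078, 0.048]]
top line 221 [[-0.004, -0.141, 0.046], [-0.0, 0.089, 0.061], [0.005, 0.151, 0.456]]
-146:206 -146:208 -145:207 -144:207 -144:211 -143:212 -143:211 -143:211 -142:205 -141:208 -141:210 -141:215 -141:209 -140:211 -139:203 -139:206 -139:209 -138:208 -138:207 -137:211 -137:168 -137:145 -137:175 -137:173 -137:196 -137:172 -137:149 -137:199 -137:201 -137:177 -136:197 -136:154 -136:155 -136:124 -136:130 -136:150 -136:107 -136:134 -136:129 -136:133 -136:102 
[... 4290 characters left out ...]
128:382 128:440 128:380 128:374 128:53 128:382 128:449 128:409 128:424 128:400 128:411 129:58 129:418 129:370 129:445 129:406 129:450 129:455 129:383 129:389 129:56 129:433 129:436 129:412 129:54 129:435 129:392 129:415 130:408 130:444 130:375 130:416 130:430 130:454 130:431 130:372 130:453 131:447 131:426 131:404 131:412 131:450 131:52 131:420 131:384 131:406 132:400 132:437 132:387 132:394 132:424 132:396 132:421 132:419 132:441 132:377 132:367 132:393 132:417 133:412 133:424 133:445 133:430 133:397 133:389 133:408 133:427 134:439 134:401 134:398 134:54 134:421 135:54 140:452 141:453 141:455 142:453 144:455 145:454 153:450 154:453 158:450 159:451
scene sl [0.56682081 0.33638349 0.02141014]
```

View pics/top2.png

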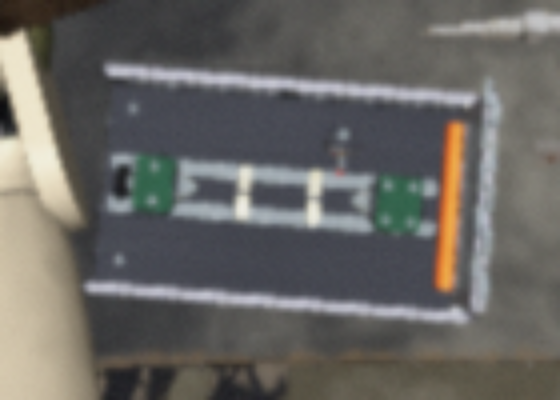

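```bash

python3 -m crank '[[[-1,0.8,3,0,0,0,0],[-1,0.9,2.9,-1.5,0,0,0],[-1,0,0,-4,0,0,0],[-1,0,0,-4,0,0,0],[-1,0,0,-2,0,0,0]]]'
python3 -m crank '[[[-1,0,0,-1,0,0,0],[-1,0,0,-0.3,0,0,0],[-1,0,0,0,0,0,0]]]'
python3 - <<'E'
from h import *
st()
m=r.camera_model('top');K=np.array(m['intrinsics'])
for uv in((250.75,218.25),(268.75,219.5)):
    q=cv2.undistortPoints(np.array([[uv]]),K,np.array(m['distortion']))[0,0]
    R=np.array(m['R']);c=-R.T@m['t'];v=R.T@np.r_[q,1];P=c+v*(.03-c[2])/v[2];print(own(P).round(4))
p,d=grab('scene');save(cv2.resize(p[130:230,130:270],None,fx=4,fy=4),'grasp.png')
E
```

```text
time_s: 6.4
ee_pos: [0.5678, 0.3461, 0.015]
eef_rot: [-179.6, 0.3, 104.2]
force: [-0.3, 0.2, 0.1]
width: 1.001
gripper_force: 0.0
time_s: 6.7
ee_pos: [0.5699, 0.3475, 0.0063]
eef_rot: [-180.0, 0.2, 104.2]
force: [-0.6, 0.6, 0.0]
width: 1.0
gripper_force: 0.0
t 6.7 tcp [0.5699 0.3475 0.0063] own [0.0715 0.2741 0.0063] F [-0.6  0.6  0. ] w 1.0 tooly deg 14.2 approach [ 0.001 -0.004 -1.   ] gf 0.0
[-0.0011  0.0328  0.03  ]
[-0.0005 -0.0261  0.03  ]
```

View pics/grasp.png

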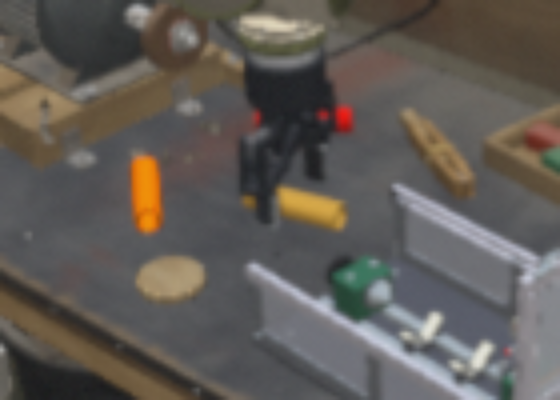

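The picture shows the fingers straddling the brass sleeve, with tips at (265,220) and (315,178) and the sleeve's middle at (295,207), so it is centred. Close.

```bash

python3 -m crank '[[[-1,0,0,-0.2,0,0,0],[1,0,0,0,0,0,0],[1,0,0,0,0,0,0],[1,0,0,0,0,0,0],[1,0,0,0,0,0,0]]]' 40
python3 -m crank '[[[1,0,0,0,0,0,0],[1,0,0,0,0,0,0],[1,0,0,1,0,0,0],[1,0,0,3,0,0,0],[1,0,0,3,0,0,0]]]'
python3 -m crank '[[[1,0,0,3,0,0,0],[1,0,0,2,0,0,0],[1,0,0,0,0,0,0]]]'
python3 - <<'E'
from h import *
st()
for n in('scene','top'):
    p,d=grab(n)
    for o in r.cut_out('sleeve',n):
        q=pts(n,d,o['region'])
        if len(q) and abs(np.median(q[:,0])-.57)<.05 and abs(np.median(q[:,1])-.35)<.06:
            c=np.median(q,0);rc=cv2.minAreaRect((q[q[:,2]>.08][:,:2]*1000).astype(np.float32));l=cv2.fitLine(q[:,:2].astype(np.float32),cv2.DIST_HUBER,0,.01,.01).ravel();print(n,o['p'],len(q),c,rc,l)
    if n=='scene':save(cv2.resize(p[110:230,150:290],None,fx=4,fy=4),'held.png')
E
```

```text
time_s: 7.25
ee_pos: [0.5699, 0.348, 0.0037]
eef_rot: [180.0, 0.2, 104.2]
force: [2.7, 0.5, 2.3]
width: 0.327
gripper_force: 0.8
time_s: 7.75
ee_pos: [0.5686, 0.3476, 0.0736]
eef_rot: [-179.7, 0.2, 104.2]
force: [0.1, 0.3, -1.7]
width: 0.313
gripper_force: 39.9
time_s: 8.05
ee_pos: [0.5702, 0.3482, 0.1265]
eef_rot: [179.8, 0.2, 104.2]
force: [-0.6, 0.6, -1.6]
width: 0.315
gripper_force: 39.9
t 8.05 tcp [0.5702 0.3482 0.1265] own [0.0717 0.2748 0.1265] F [-0.6  0.6 -1.6] w 0.315 tooly deg 14.2 approach [ 0.004 -0.002 -1.   ] gf 39.9
scene 0.5 139 [0.56690184 0.32453285 0.14260543] ((553.1869506835938, 339.39923095703125), (53.951045989990234, 102.6470947265625), 22.30733299255371) [ 0.2642991  -0.96444076  0.566647    0.32625902]
top 0.41 69 [0.57546105 0.30691628 0.14235788] ((550.3653564453125, 278.08062744140625), (114.55056762695312, 24.1201229095459), 48.6455078125) [0.6909122  0.72293866 0.5769807  0.3062298 ]
```

View pics/held.png

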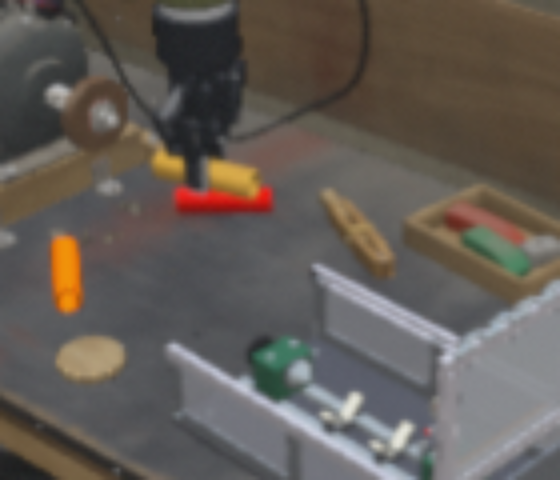

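```bash

python3 -m crank '[[[1,-1.3,-3.8,0,0,0,-2.7],[1,-1.3,-3.8,0,0,0,-2.7],[1,-1.4,-3.8,0,0,0,-2.7],[1,-1.4,-3.8,0,0,0,-2.7],[1,-1.4,-3.8,0,0,0,-2.8]]]'
python3 -m crank '[[[1,-1.4,-3.8,-0.6,0,0,-2.8],[1,-1.3,-3.6,-1,0,0,-2.7],[1,0,0,-1.5,0,0,0],[1,0,0,0,0,0,0],[1,0,0,0,0,0,0]]]'
python3 - <<'E'
from h import *
st();e=r.state()['ee_pos']
for n in('scene','top'):
    p,d=grab(n);hsv=cv2.cvtColor(p,cv2.COLOR_RGB2HSV)
    W=np.full(d.shape+(3,),np.nan);W[d>0]=own(pts(n,d,np.ones(d.shape,bool)))
    m=(abs(W[...,0])<.03)&(abs(W[...,1])<.1)&(W[...,2]>.075)&(W[...,2]<.13)&(hsv[...,0]>10)&(hsv[...,0]<30)&(hsv[...,1]>90)
    q=W[m];print(n,len(q))
    if len(q)>5:
        print(np.percentile(q,[1,3,50,97,99],axis=0).round(4).tolist())
        l=cv2.fitLine(q.astype(np.float32),cv2.DIST_HUBER,0,.01,.01).ravel();print(l)
    if n=='scene':save(cv2.resize(p[140:260,190:310],None,fx=4,fy=4),'over.png')
E
```

```text
time_s: 8.75
ee_pos: [0.5, 0.1564, 0.1221]
eef_rot: [-179.8, 0.2, 90.5]
force: [1.2, -0.5, -2.1]
width: 0.318
gripper_force: 40.0
time_s: 9.25
ee_pos: [0.4744, 0.0841, 0.092]
eef_rot: [-179.8, 0.2, 85.2]
force: [0.0, -0.2, -1.4]
width: 0.312
gripper_force: 40.0
t 9.25 tcp [0.4744 0.0841 0.092 ] own [-0.0012  0.0035  0.092 ] F [ 0.  -0.2 -1.4] w 0.312 tooly deg -4.8 approach [-0.003 -0.003 -1.   ] gf 40.0
scene 150
[[-0.0286, -0.0463, 0.0911], [-0.0177, -0.0453, 0.0915], [-0.0102, -0.0259, 0.109], [0.0108, 0.045, 0.1175], [0.0126, 0.0503, 0.1186]]
[-0.1227461   0.9902919  -0.06523368 -0.00884756 -0.02142341  0.10899148]
top 0
```

View pics/over.png

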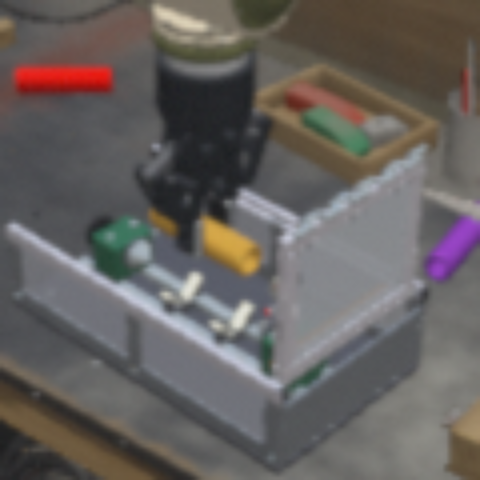

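```bash

python3 -m crank '[[[1,0.1,0,-2,0,0,0],[1,0,0,-2,0,0,0],[1,0,0,-1.5,0,0,0],[1,0,0,-0.3,0,0,0],[1,0,0,0,0,0,0]]]'
python3 -m crank '[[[1,0,0,-0.3,0,0,0],[1,0,0,-0.1,0,0,0],[1,0,0,0,0,0,0]]]'
python3 -c "from h import *;st()"
```

```text
time_s: 9.85
ee_pos: [0.4757, 0.0842, 0.0345]
eef_rot: [-179.9, 0.2, 85.2]
force: [0.5, -0.4, -1.9]
width: 0.315
gripper_force: 40.0
time_s: 10.15
ee_pos: [0.4757, 0.0839, 0.0307]
eef_rot: [-180.0, 0.2, 85.1]
force: [-0.0, 0.1, -2.5]
width: 0.316
gripper_force: 40.0
t 10.15 tcp [0.4757 0.0839 0.0307] own [0.0001 0.0034 0.0307] F [-0.   0.1 -2.5] w 0.316 tooly deg -4.9 approach [-0.001 -0.004 -1.   ] gf 40.0
```

```bash

python3 -m crank '[[[1,0,0,-0.1,0,0,0],[1,0,0,-0.1,0,0,0],[1,0,0,0,0,0,0]]]'
python3 -c "from h import *;st()"
```

```text
time_s: 10.45
ee_pos: [0.4766, 0.0837, 0.0294]
eef_rot: [179.9, 0.2, 85.1]
force: [0.5, 0.8, 7.9]
width: 0.314
gripper_force: 41.1
t 10.45 tcp [0.4766 0.0837 0.0294] own [0.001  0.0033 0.0294] F [0.5 0.8 7.9] w 0.314 tooly deg -4.9 approach [ 0.002 -0.004 -1.   ] gf 41.1
```

```bash

python3 -m crank '[[[0.1,0,0,0,0,0,0],[0,0,0,0,0,0,0],[-0.1,0,0,0,0,0,0],[-0.1,0,0,0,0,0,0],[-0.1,0,0,1.5,0,0,0]]]'
python3 -m crank '[[[-0.1,0,0,3,0,0,0],[-0.1,0,0,3,0,0,0],[-0.1,0,0,2,0,0,0],[1,0.35,4,0,0,0,0],[1,0.35,4,0,0,0,0]]]'
python3 -m crank '[[[1,0.35,4,0,0,0,0],[1,0.35,4,0,0,0,0],[1,0.25,3,0,0,0,0],[1,0,0,0,0,0,0],[1,0,0,0,0,0,0]]]'
python3 - <<'E'
from h import *
st()
for n in('scene','top'):
    p,d=grab(n);hsv=cv2.cvtColor(p,cv2.COLOR_RGB2HSV)
    W=np.full(d.shape+(3,),np.nan);W[d>0]=own(pts(n,d,np.ones(d.shape,bool)))
    m=(abs(W[...,0])<.03)&(abs(W[...,1])<.1)&(W[...,2]>.025)&(W[...,2]<.07)&(hsv[...,0]>10)&(hsv[...,0]<30)&(hsv[...,1]>90)
    q=W[m];print(n,len(q))
    if len(q)>5:
        print(np.percentile(q,[1,3,50,97,99],axis=0).round(4).tolist())
        print(cv2.fitLine(q.astype(np.float32),cv2.DIST_HUBER,0,.01,.01).ravel())
    k=(abs(W[...,0])<.025)&(W[...,1]>.11)&(W[...,1]<.17)&(W[...,2]>.03)&(W[...,2]<.065)
    if k.any():print('knob',np.percentile(W[k],[1,50,97,99],axis=0).round(4).tolist())
p,d=grab('scene');a=cv2.resize(p[150:250,190:310],None,fx=4,fy=4)
save(a,'rest.png')
E
```

```text
time_s: 10.95
ee_pos: [0.4744, 0.0839, 0.0422]
eef_rot: [-179.7, 0.2, 85.1]
force: [-0.7, 0.1, 0.1]
width: 0.551
gripper_force: 0.0
time_s: 11.45
ee_pos: [0.4828, 0.1642, 0.124]
eef_rot: [-180.0, 0.2, 85.0]
force: [0.7, 0.6, -0.3]
width: 0.216
gripper_force: 0.0
time_s: 11.95
ee_pos: [0.4916, 0.274, 0.1229]
eef_rot: [-179.9, 0.2, 85.2]
force: [-0.2, -0.7, 0.5]
width: 0.004
gripper_force: 0.0
t 11.95 tcp [0.4916 0.274  0.1229] own [-0.0003  0.1942  0.1229] F [-0.2 -0.7  0.5] w 0.004 tooly deg -4.8 approach [-0.003 -0.004 -1.   ] gf 0.0
scene 226
[[-0.0155, -0.0473, 0.0288], [-0.0148, -0.0458, 0.0312], [-0.0085, -0.0054, 0.0496], [0.0091, 0.0472, 0.0553], [0.0105, 0.0506, 0.0564]]
[-0.04298134  0.9967087   0.06873381 -0.00622374 -0.00398136  0.04712097]
knob [[-0.0215, 0.1107, 0.0325], [-0.0051, 0.1184, 0.0542], [0.0165, 0.1329, 0.0579], [0.018, 0.1331, 0.058]]
top 236
[[-0.0113, -0.0425, 0.0412], [-0.0109, -0.0403, 0.0424], [0.0006, 0.0052, 0.0506], [0.0127, 0.0511, 0.0574], [0.0133, 0.0541, 0.0588]]
[3.7679598e-03 9.9997389e-01 6.1628041e-03 6.5287139e-04 5.0890041e-03
 5.0356351e-02]
knob [[-0.0208, 0.1101, 0.0339], [0.0004, 0.1199, 0.0542], [0.0207, 0.1348, 0.0592], [0.0211, 0.1358, 0.0598]]
```

View pics/rest.png

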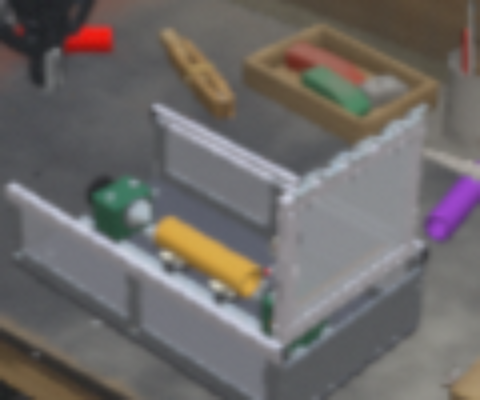

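```bash

python3 -m crank '[[[1,0,0,-3,0,0,0],[1,0,0,-3,0,0,0],[1,0,0,-2.7,0,0,0],[1,-0.17,-2,0,0,0,0],[1,-0.17,-2,0,0,0,0]]]'
python3 -m crank '[[[1,-0.09,-1,0,0,0,0],[1,-0.09,-1,0,0,0,0],[1,-0.09,-1,0,0,0,0],[1,-0.05,-0.6,0,0,0,0],[1,-0.05,-0.6,0,0,0,0]]]'
python3 -c "from h import *;st()"
```

```text
time_s: 12.6
ee_pos: [0.4881, 0.2325, 0.0355]
eef_rot: [-179.8, 0.2, 85.1]
force: [0.0, 0.3, -1.1]
width: 0.001
gripper_force: 0.0
time_s: 13.1
ee_pos: [0.4848, 0.1917, 0.0364]
eef_rot: [-179.9, 0.2, 85.1]
force: [0.2, 6.0, -2.8]
width: 0.001
gripper_force: 2.9
t 13.1 tcp [0.4848 0.1917 0.0364] own [-1.000e-04  1.116e-01  3.640e-02] F [ 0.2  6.  -2.8] w 0.001 tooly deg -4.9 approach [-0.002 -0.003 -1.   ] gf 2.9
```

```bash

python3 -m crank '[[[1,-0.05,-0.5,0,0,0,0],[1,-0.03,-0.4,0,0,0,0],[1,-0.03,-0.3,0,0,0,0],[1,-0.02,-0.2,0,0,0,0],[1,0,0,0,0,0,0]]]'
python3 -c "from h import *;st()"
python3 -m crank '[[[1,-0.02,-0.2,0,0,0,0],[1,-0.02,-0.2,0,0,0,0],[1,0,0,0,0,0,0]]]'
python3 -c "from h import *;st()"
```

```text
time_s: 13.6
ee_pos: [0.4837, 0.1793, 0.0364]
eef_rot: [-180.0, 0.0, 85.1]
force: [1.2, 14.6, -4.9]
width: 0.003
gripper_force: 7.3
t 13.6 tcp [0.4837 0.1793 0.0364] own [-0.0001  0.0992  0.0364] F [ 1.2 14.6 -4.9] w 0.003 tooly deg -4.9 approach [-0.001 -0.    -1.   ] gf 7.3
time_s: 13.9
ee_pos: [0.4836, 0.1786, 0.0365]
eef_rot: [180.0, -0.3, 85.1]
force: [2.1, 37.9, -7.8]
width: -0.003
gripper_force: 18.7
t 13.9 tcp [0.4836 0.1786 0.0365] own [-0.0001  0.0985  0.0365] F [ 2.1 37.9 -7.8] w -0.003 tooly deg -4.9 approach [ 0.001  0.006 -1.   ] gf 18.7
```

```bash

python3 -m crank '[[[1,0.02,0.2,0,0,0,0],[1,0.03,0.3,0,0,0,0],[1,0.1,1,0,0,0,0],[1,0.3,4,0,0,0,0],[1,0.3,4,2,0,0,0]]]'
python3 -m crank '[[[1,0.2,3,2,0,0,0],[1,0,0,0,0,0,0],[1,0,0,0,0,0,0]]]'
python3 - <<'E'
from h import *
st()
for n in('scene','top'):
    p,d=grab(n);hsv=cv2.cvtColor(p,cv2.COLOR_RGB2HSV)
    W=np.full(d.shape+(3,),np.nan);W[d>0]=own(pts(n,d,np.ones(d.shape,bool)))
    m=(abs(W[...,0])<.03)&(abs(W[...,1])<.1)&(W[...,2]>.025)&(W[...,2]<.07)&(hsv[...,0]>10)&(hsv[...,0]<30)&(hsv[...,1]>90)
    q=W[m];print(n,len(q))
    if len(q)>5:
        print(np.percentile(q,[1,3,50,97,99],axis=0).round(4).tolist())
        print(cv2.fitLine(q.astype(np.float32),cv2.DIST_HUBER,0,.01,.01).ravel())
    g=(abs(W[...,0])<.025)&(W[...,1]>.01)&(W[...,1]<.15)&(hsv[...,0]>55)&(hsv[...,0]<95)&(hsv[...,1]>60)
    print('green',np.percentile(W[g],[3,50,97],axis=0).round(4).tolist())
    f=(abs(W[...,0])<.06)&(W[...,1]<-.1)&(W[...,1]>-.2)&(W[...,2]>.12)&(W[...,2]<.2);print('panel',np.percentile(W[f][:,1],[5,50,95]).round(4))
    if n=='top':save(cv2.resize(p[170:270,190:330],None,fx=4,fy=4),'end.png')
E
```

```text
time_s: 14.4
ee_pos: [0.4899, 0.2691, 0.0551]
eef_rot: [-179.7, 0.3, 85.0]
force: [-0.6, -0.4, -0.0]
width: 0.0
gripper_force: 0.0
time_s: 14.7
ee_pos: [0.4925, 0.2989, 0.0764]
eef_rot: [-180.0, 0.2, 85.2]
force: [1.0, 0.3, -0.9]
width: -0.002
gripper_force: 0.0
t 14.7 tcp [0.4925 0.2989 0.0764] own [-0.0015  0.219   0.0764] F [ 1.   0.3 -0.9] w -0.002 tooly deg -4.8 approach [-0.001 -0.004 -1.   ] gf 0.0
scene 218
[[-0.0159, -0.0694, 0.0362], [-0.0155, -0.0651, 0.0372], [-0.0094, -0.019, 0.0522], [0.0059, 0.0296, 0.0576], [0.0083, 0.0325, 0.0583]]
[ 0.01930819  0.9996026  -0.02053856 -0.00798365 -0.00801607  0.05072349]
green [[-0.0238, 0.0413, 0.025], [-0.0154, 0.0536, 0.054], [0.017, 0.0717, 0.0589]]
panel [-0.1472 -0.1454 -0.1434]
top 238
[[-0.0114, -0.0623, 0.0435], [-0.0109, -0.0612, 0.0454], [0.0006, -0.0136, 0.0527], [0.0127, 0.0319, 0.0586], [0.0135, 0.0345, 0.0595]]
[ 1.1507628e-03  9.9999261e-01 -3.6827803e-03  6.7181297e-04
 -1.4101170e-02  5.2511491e-02]
green [[-0.0196, 0.0441, 0.0487], [0.0, 0.0585, 0.055], [0.0216, 0.0729, 0.0597]]
panel [-0.1372 -0.1366 -0.1358]
```

View pics/end.png

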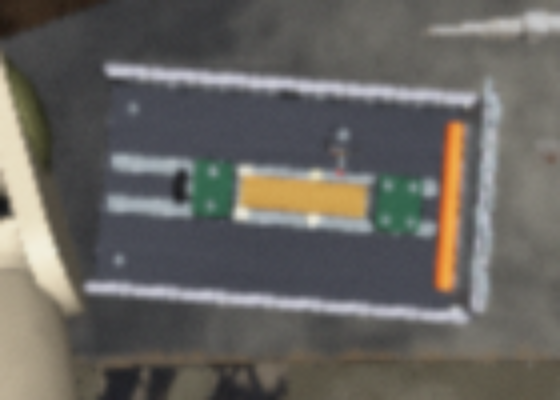

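The picture shows the sleeve seated between both cones, spanning (238,193) to (370,200). It is level, 2 mm higher than on the rests, and 19 mm nearer the headstock. The cover is still folded and the arm is clear.

```bash
python3 -c "from workcell import r;print(r.close_job())"
```

```text
the job is handed in; nothing more can be done
None
```

I handed the job in at about 15 s of robot time: the cover is folded flat, the sleeve looks seated and level on both cones, and the arm is clear; the hand-in returned no verdict, and I did not re-measure the dial, caliper or disc.

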